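# Move the charged battery from the charger to the tag printer

## Robot

A 6-joint arm with a two-finger parallel gripper is mounted at the origin on the work surface; the furniture and walls round the work are solid. World frame = base frame: x ahead of the robot, y to its left, z up, the work surface at z = 0. Lengths are in m, angles in rad, forces in N, time in s.
With the tool pointing down it reaches from about 0.35 to 0.775 m from the base axis. Payload 7.3 kg.
Tool frame: the origin (TCP) lies between the finger pads; the fingertips stand 8 mm ahead of it and the grasp point (between the pads) lies 11 mm behind it (robot.nose_length is the distance from the TCP to the fingertips, in m); z points along the fingers, y is the line along which they close (so a half turn about z gives the same grasp; the last joint's range is limited). The gripper opens to 92 mm and grips with 3 to 60 N. Pads are 19 mm wide; open, the fingers measure 130 mm over their backs; the gripper's body (75 mm by 190 mm) begins 47 mm behind the grasp point.
Start: joints at [0.958, 0.342, 1.524, -0, 1.275, -0.146], TCP at [0.236, 0.469, 0.235] pointing down, gripper open.
Joint ranges: [-2.53, 2.53], [-0.77, 2.02], [0.04, 2.7], [-1, 4.14], [0.28, 2.66], [-3.11, 3.11]. Speed limits (rad/s): [2.57, 2.57, 3.14, 3.14, 3.14, 3.14].

## Interface

Orientations are given as [roll, pitch, yaw] about the fixed x, y, z axes, in that order (R = Rz(yaw) Ry(pitch) Rx(roll)).
In Python, from cell import robot gives the robot as it stands. The module is installed in compiled form; this text tells all that it offers.
- The arm moves only by the shell command python3 -m jog 'ROWS' [FORCE]. ROWS is JSON, a list that holds one entry, the list of rows, each a list of 5 numbers: the gripper's target within -1 to 1 (fully open at 1, half-way at 0, shut at -1), then the shift along the tool's x, y, z in m, then the turn about the tool's z in rad. A call has 1 to 5 rows; each row is the pose to reach, as a shift and turn from the pose commanded when the call began, along the tool's axes at that moment; what a row does not reach only later rows make up. A row lasts 1/12 s, in which the tool goes at most 41.7 mm and 7.16 degrees, less where a joint would pass 70% of its speed; a pose out of reach is approached as far as the arm can. A call with a gripper value outside its range is refused whole. The fingers move at their own pace and stop on an object; FORCE is the grip in N (left out, the last holds). Time passes only in rows, so rows that repeat a pose let the fingers close. It gives the time, the measured TCP pose, the force, the opening and the grip force at its end, in the units of the state.
- robot.observe(): the state, without advancing time (a new reading comes with each control period).
- robot.read_camera(name): name is "side" or "top"; returns the picture (480x640x3 uint8, red, green, blue); there is no depth.
- robot.camera_model(name): a dict with "camera_matrix" (3x3 intrinsics, pixels), "position" and "attitude" of the camera in the world. Camera axes: x right, y down, z forward; pixel columns grow to the right and rows downward; lengths in m; the calibration is good to about 2 mm. A picture is of the moment at which its call begins. camera_model takes no time and is no camera call.
- robot.hand_in(): hands the job in; it is judged then, once.
The state is a dict: "time": time; "qpos": joint angles; "qvel": joint speeds; "joint_efforts": joint torques, N m; "tool_pos": TCP position; "tool_rot": TCP orientation; "contact_force": force on the tool from outside, world axes, zero at the start; "torque": the same for the moment, N m; "opening": finger opening in m; "grip_force": force on a finger pad.
Only numpy, scipy, OpenCV 4.12 (cv2) and the standard library are available. Lean on these libraries where they do the work, as an engineer would, in place of code of your own. Each camera call takes 0.05 s, during which the arm holds its last target. There are 200 camera calls.

## Task

The battery pack in the desk charger is charged: press the charger's release tab so that the pack comes free, draw it out, and slide it nose first between the rails of the tag printer's empty battery bay until the printer's catch clicks up behind it. How deep it must go depends on how this printer's adjustable stop is set, so go by feel: a push of 15 N is plenty, and do not ram it. Let go of it latched fully home, and do not knock the other things on the counter about.

Things in the scene. Friction and masses are not known exactly. Their poses are not given: they have to be found in the camera images.
- pack: Battery pack: black block 54 x 40 mm on a grey dovetail foot 60 mm long (x), 53 mm wide at the bottom, 8 mm high; 56 mm high in all, about 0.3 kg. Origin: centre of its underside; +x to the nose that goes in first, z up. Grip the block across its parallel sides (40 mm, along y), fingertips over 20 mm above the underside. Starts latched in the charger.
- pack_nose (a point): Middle of the foot's front face, at (30, 0, 4) mm in the pack's frame.
- charger: Desk charger, fixed: low black block (84 mm wide, 34 mm high, ribs on top, x = 42 to 88 mm) behind a dovetail bay. Origin: on the counter under the middle of the latched pack; +x is the way a pack slides IN, z up. Bay floor 10 mm above the counter, x = -76 to 50 mm, open at the -x end. The pack starts latched here, its origin at about (0, 0, 10) mm.
- printer: Cordless tag printer, fixed: grey housing (116 mm wide, x = 42 to 112 mm, at most 71 mm high, black tag roll and steel tear bar on top) behind a bay like the charger's, empty at first. Origin and axes as for the charger. Its stop, catch and ejector form one block set up to 9 mm nearer or farther along x than told, differently each time, not measured: feel for it.
- charger_mouth (a point): Start of the charger's rails, mid floor, at (-24, 0, 10) mm in its frame. Both bays: undercut rails at y = +/-23 to 40 mm, x = -24 to 31 mm, tops 14 mm above the floor, about 1.2 mm of play each side of the foot and 1.5 mm above it; flared lead-in walls x = -24 to -39 mm open about 5 mm wider each side. A pack drawn back 56 mm or more from home is free to lift.
- printer_mouth (a point): The same point of the printer's bay. To enter, set the pack level on the floor's open end with its nose short of the catch's ramp (origin about 88 mm short of home) and slide it in along +x.
- charger_home (a point): Where the origin of a pack latched in the charger lies, at (0, 0, 10) mm. Both bays: a sprung ejector pad resists the last 10 mm (2 N rising to 6 N at home); a rubber-faced stop ends the travel 2 mm past home.
- printer_home (a point): Nominal place of the origin of a pack latched in the printer, at (0, 0, 10) mm; the true one lies up to 9 mm nearer or farther along x. The catch springs up about 2 mm before the pack meets the rubber-faced stop; let go, the pack is pushed back those 2 mm against the catch.
- charger_catch (a joint): Travel of the charger's catch, m: 0 up (locking), 0.004 level with the floor (free), 0.007 bottom stop; spring 1 N at the top, under 3 N at the bottom. Both bays: a steel tooth 24 mm wide, 4 mm high in mid floor, ramp from x = -43 mm, upright locking face at x = -30 mm; an entering pack rides over it, and it springs up behind the pack's rear edge.
- printer_catch (a joint): The same for the printer's catch: about 0.004 while a pack lies over it, 0 when it stands up (nothing over it, or clicked in behind the pack).
- charger_tab (a point): Top middle of the charger's release tab, a ribbed pad 24 x 20 mm beside the bay's mouth, at (-37, -55, 30) mm in the charger's frame, one piece with the catch; press it straight down. Pressed 4 mm or more it frees the pack, and the ejector pushes the pack out about 10 mm; then the tab may be let go, as the catch cannot lock again.
- thread_spool_0: Blue thread spool, 27 mm across, 46 mm high; a bystander, leave it. Origin: centre of its underside.
- thread_spool_1: White thread spool, 27 mm across, 46 mm high; a bystander, leave it. Origin: centre of its underside.
- pin_tin: Round pin tin, 66 mm across, 22 mm high; a bystander, leave it. Origin: centre of its underside.
- rubber_stamp: Rubber stamp with a turned wooden handle, 26 x 50 mm, 66 mm high; a bystander, leave it. Origin: centre of its underside.
- ink_pad: Flat ink pad, 62 x 92 x 18 mm; a bystander, leave it. Origin: centre of its underside.
- mug: Mug, 82 mm across, 97 mm high; a bystander, leave it. Origin: centre of its underside.
- seam_ripper: Seam ripper, a thin tool 114 mm long; a bystander, leave it. Origin: centre of its underside.
Things that resemble listed ones, but are neither listed nor needed, are in the scene too. There is more than one size of the pack; the job needs the middle-sized.

How it is judged:
On the way, in this order (a step that is already met when the one before it is completed fails the run):
1. the pack is released by the catch and has come forward at least 5 mm, still between the charger's rails (x of pack in the frame of charger between -0.06 and -0.005 m and z of pack in the frame of charger between 0.006 and 0.015 m), for 0.1 s.
2. the pack is clear of the charger, more than 70 mm from its latched place (distance between pack and charger above 0.07 m), for 0.1 s.
3. the pack is sliding in between the printer's rails, nose first, foot on the floor (x of pack in the frame of printer between -0.05 and -0.014 m and y of pack in the frame of printer between -0.003 and 0.003 m and z of pack in the frame of printer between 0.006 and 0.014 m and x of pack_nose in the frame of printer above -0.02 m), for 0.1 s.
At the end, for the whole second after the job is handed in: The pack sits nose inward in the printer's bay: within 3 mm of its middle line, no more than 12.5 mm along x from its origin, 7 to 13.5 mm above it, tilt under 0.06 rad, turned under 0.07 rad, with the printer's catch up behind it (pressed under 1.5 mm), at rest and released (x of pack in the frame of printer between -0.0125 and 0.0125 m and y of pack in the frame of printer between -0.003 and 0.003 m and z of pack in the frame of printer between 0.007 and 0.0135 m and x of pack_nose in the frame of printer above 0.02 m and value of joint printer_catch below 0.0015 m and angle between pack's own z axis and vertical below 0.06 rad and angle between the x axis of pack and the x axis of printer, either way round below 0.07 rad and linear speed of pack below 0.02 m/s); the robot touches nothing.
It fails at once if the pack is forced in the printer's bay: its contacts with it adding up to more than 60 N while its nose is past the lead-in (x of pack in the frame of printer above -0.03 m and y of pack in the frame of printer between -0.02 and 0.02 m and z of pack in the frame of printer below 0.02 m and contact force between pack and printer above 60 N).
It fails at once if a bystander (spool, pin tin, stamp, ink pad, mug or seam ripper) is knocked away by more than 30 mm (distance of any of thread_spool_0, thread_spool_1, pin_tin, rubber_stamp, ink_pad, mug, seam_ripper from where it was at the start of the episode above 0.03 m).
It also fails if it takes over 61 s, if anything falls off the work surface, if the arm or the gripper's body presses on something with over 40 N, if the wrist force passes 120 N, or if a joint passes its speed limit or range.

## Working session

There is one attempt and no reset: what is moved stays moved. The work goes in short steps, Python scripts to look and compute and a shell command to move; the robot and the scene stay as the last step left them, time stands still between calls to the robot, and variables do not carry over. Pictures are saved under pics/ and viewed, at most 10 in all, crops included, and the job is handed in when it is done.

```bash
mkdir -p pics; python3 - <<'E'
from cell import robot
import cv2
for n in ("top","side"):
    im=robot.read_camera(n); cv2.imwrite(f"pics/{n}0.png",im[:,:,::-1])
    m=robot.camera_model(n); print(n,m)
s=robot.observe(); print(s)
E
```

```text
top {'camera_matrix': array([[548.60168549,   0.        , 322.34180567],
       [  0.        , 548.60168549, 239.31217091],
       [  0.        ,   0.        ,   1.        ]]), 'position': array([0.33600926, 0.03797331, 1.16133812]), 'attitude': array([-2.97577408, -0.00493371, -1.55621645])}
side {'camera_matrix': array([[541.44471661,   0.        , 314.60566092],
       [  0.        , 541.44471661, 236.64115405],
       [  0.        ,   0.        ,   1.        ]]), 'position': array([ 0.32738827, -0.88213719,  0.41230366]), 'attitude': array([-1.91537528, -0.00997356, -0.20121615])}
{'time': 0.1, 'qpos': array([ 9.58009627e-01,  3.42642726e-01,  1.52490086e+00, -1.39247628e-05,
        1.27542379e+00, -1.46037291e-01]), 'qvel': array([-0.00033329, -0.00230104, -0.00027267, -0.00099536, -0.00093601,
       -0.00095779]), 'joint_efforts': array([ 9.79253055e-04, -4.32007062e+01, -2.44691670e+01,  7.18946778e-02,
        5.26417291e-02, -7.29627686e-05]), 'tool_pos': array([0.2360398 , 0.46855284, 0.23412702]), 'tool_rot': array([-3.14023063e+00, -1.86872951e-04,  2.67484718e+00]), 'contact_force': array([-0.25984905,  0.2385627 , -1.04845771]), 'torque': array([ 0.03113454,  0.04065553, -0.03161506]), 'grip_force': 0.0, 'opening': 0.09176688162815433}
```

View pics/top0.png

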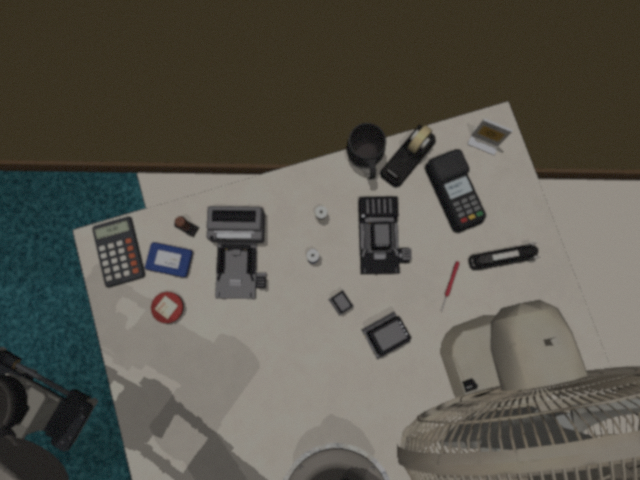

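View pics/side0.png

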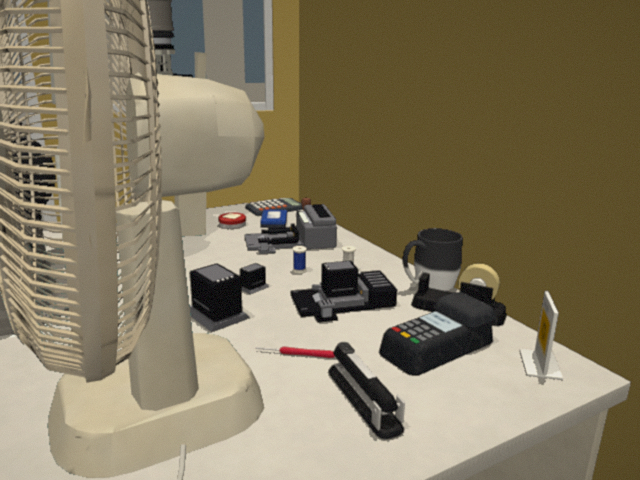

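Top view: the charger with the pack is at about (380,235), its tab at (404,254). The printer is at (237,255) with its bay opening down the image, and the arm is at lower left. I'll enlarge both.

```bash
cat > h.py <<'E'
import numpy as np
from cell import robot
from scipy.spatial.transform import Rotation as R
def ray(n,u,v):
    m=robot.camera_model(n); d=R.from_euler('xyz',m['attitude']).as_matrix()@np.linalg.inv(m['camera_matrix'])@[u,v,1]
    return m['position'],d
def onz(n,u,v,z):
    p,d=ray(n,u,v); return p+d*(z-p[2])/d[2]
def proj(n,P):
    m=robot.camera_model(n); q=R.from_euler('xyz',m['attitude']).as_matrix().T@(np.asarray(P)-m['position'])
    q=m['camera_matrix']@q; return q[:2]/q[2]
E
python3 - <<'E'
import cv2,numpy as np
im=cv2.imread('pics/top0.png')
a=im[190:305,195:275];b=im[185:300,345:425]
cv2.imwrite('pics/crop.png',cv2.convertScaleAbs(np.hstack([cv2.resize(x,None,fx=5,fy=5,interpolation=cv2.INTER_CUBIC) for x in(a,b)]),alpha=1.5,beta=10))
from h import *
for p in ((380,235),(237,255),(404,254)): print(onz('top',*p,0.02))
E
```

```text
[ 0.53819806 -0.08657373  0.02      ]
[0.49096134 0.21364684 0.02      ]
[ 0.49843271 -0.13691975  0.02      ]
```

View pics/crop.png

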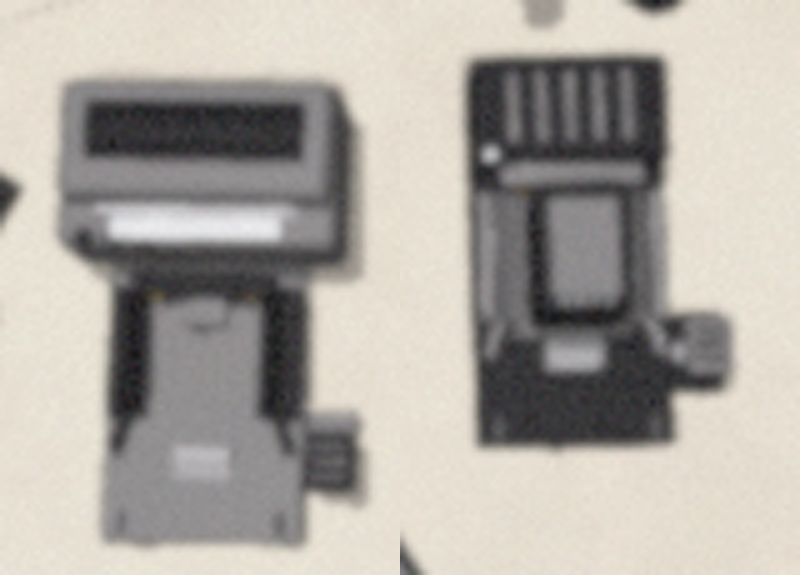

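```bash
python3 - <<'E'
from h import *
def P(x,y,z):
    u=(195 if x<400 else 345-80)+(x+.5)/5-.5; v=(190 if x<400 else 185)+(y+.5)/5-.5
    return onz('top',u,v,z)
L=dict(p_fl=(105,543,.01),p_fr=(303,545,.01),p_cat_c=(201,463,.012),p_catlo=(201,480,.010),p_cathi=(201,447,.014),p_rl_far=(115,290,.024),p_rl_near=(110,415,.024),p_rr_far=(308,293,.024),p_rr_near=(306,420,.024),
 p_hl=(66,82,.071),p_hr=(322,85,.071),
 c_fl=(478,443,.01),c_fr=(672,440,.01),c_bl=(470,60,.034),c_br=(663,60,.034),c_catlo=(575,372,.010),c_cathi=(575,340,.014),c_tabc=(707,345,.03),
 k_tl=(548,193,.066),k_tr=(625,193,.066),k_bl=(548,308,.066),k_br=(625,308,.066))
for k,v in L.items(): print(k,(P(*v)[:2]*1000).round(1))
E
```

```text
p_fl [400.6 256.2]
p_fr [401.  173.5]
p_cat_c [434.5 217.2]
p_catlo [427.5 217.2]
p_cathi [441.  217.1]
p_rl_far [505.4 254.3]
p_rl_near [452.9 253.9]
p_rr_far [505.4 173.4]
p_rr_near [452.  172.4]
p_hl [583.6 269.2]
p_hr [584.  165.1]
c_fl [457.6 -45.7]
c_fr [ 460.1 -127.5]
c_bl [617.4 -40.1]
c_br [ 618.6 -121.6]
c_catlo [488.4 -86.7]
c_cathi [501.5 -86.3]
c_tabc [ 497.9 -139.6]
k_tl [554.3 -69.8]
k_tr [ 554.7 -101.2]
k_bl [506.9 -69.8]
k_br [ 507.4 -100.9]
```

Crops: the printer's front edge is at crop (105,543)-(303,545) and its catch at about (201,463). The charger's catch is at (575,356), its tab at (707,345), and the pack top spans (548..625,193..308). That gives these estimates:

| Item | Position (m) | Yaw (rad) |
|---|---|---|
| Charger origin | (0.532, -0.0845) | 0.033 |
| Tab | (0.497, -0.140) | – |
| Printer origin | (0.475, 0.2145) | about 0.005 |

I'll start moving now.

```bash
cat > plan.py <<'E'
import sys
from h import *
t=[float(a) for a in sys.argv[1:]]   # x y z mm, yaw
s=robot.observe(); yaw=s['tool_rot'][2]; d=np.array(t[:3])/1000-s['tool_pos']
c,sn=np.cos(yaw),np.sin(yaw)
tr=-(t[3]-yaw); tr=(tr+np.pi)%(2*np.pi)-np.pi
print('t',round(s['time'],2),'pos',(s['tool_pos']*1000).round(1),'rot',s['tool_rot'].round(3),'| shift',np.round([c*d[0]+sn*d[1],sn*d[0]-c*d[1],-d[2]],4),'turn',round(tr,3))
E
python3 -m jog '[[[-1,-0.032,-0.027,0,0.125],[-1,-0.064,-0.054,0,0.25],[-1,-0.096,-0.081,0,0.375],[-1,-0.128,-0.108,0,0.5],[-1,-0.16,-0.135,0,0.625]]]'
python3 plan.py 497 -140.5 160 1.604
```

```text
time: 0.52
tool_pos: [0.3179, 0.2754, 0.2345]
tool_rot: [-3.141, 0.0, 2.044]
contact_force: [1.3, 0.3, 0.5]
opening: 0.0629
grip_force: 0.0
t 0.52 pos [317.9 275.4 234.5] rot [-3.141  0.     2.044] | shift [-0.4518 -0.0304  0.0745] turn 0.44
```

```bash
python3 -m jog '[[[-1,-0.04,-0.003,0,0.11],[-1,-0.08,-0.006,0,0.22],[-1,-0.12,-0.009,0,0.33],[-1,-0.16,-0.012,0,0.44],[-1,-0.2,-0.015,0,0.44]]]' >/dev/null
python3 plan.py 497 -140.5 160 1.604
```

```text
t 0.93 pos [397.   90.9 234.7] rot [-3.142 -0.     1.604] | shift [-0.2346  0.0923  0.0747] turn -0.0
```

```bash
python3 -m jog '[[[-1,-0.037,0.015,0,0],[-1,-0.074,0.03,0,0],[-1,-0.111,0.044,0,0],[-1,-0.148,0.058,0,0],[-1,-0.185,0.072,0,0]]]' >/dev/null
python3 -m jog '[[[-1,-0.03,0.012,0.01,0],[-1,-0.049,0.02,0.04,0],[-1,-0.049,0.02,0.074,0],[-1,-0.049,0.02,0.1,0],[-1,-0.049,0.02,0.1,0]]]'
python3 plan.py 497 -140.5 50 1.604
python3 - <<'E'
from cell import robot
import cv2,numpy as np
a=robot.read_camera('top')[180:300,330:450,::-1];b=robot.read_camera('side')[220:340,260:420,::-1]
cv2.imwrite('pics/c2.png',cv2.convertScaleAbs(np.hstack([cv2.resize(a,(400,400),interpolation=2),cv2.resize(b,(400,400),interpolation=2)]),alpha=1.5,beta=10))
E
```

```text
time: 1.77
tool_pos: [0.4946, -0.1366, 0.1294]
tool_rot: [-3.132, -0.005, 1.609]
contact_force: [-1.5, 0.3, -0.3]
opening: 0.0001
grip_force: 0.0
t 1.77 pos [ 494.6 -136.6  129.4] rot [-3.132 -0.005  1.609] | shift [-0.004   0.0023  0.0794] turn 0.005
```

View pics/c2.png

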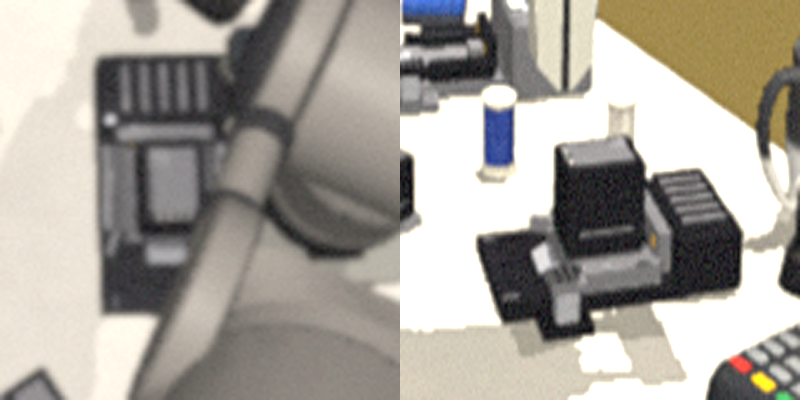

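The left crop shows the arm hiding the tab. The right crop shows the pack latched and the tab clear, with the gripper still above the frame. I'll align with the tab and press down.

```bash
python3 -m jog '[[[-1,-0.003,0.002,0.03,0],[-1,-0.003,0.002,0.06,0],[-1,-0.003,0.002,0.08,0],[-1,-0.003,0.002,0.08,0],[-1,-0.003,0.002,0.08,0]]]' 
python3 plan.py 497 -140.5 32 1.604
```

```text
time: 2.28
tool_pos: [0.5009, -0.1404, 0.0562]
tool_rot: [3.14, 0.001, 1.61]
contact_force: [0.2, -0.5, 1.5]
opening: 0.0005
grip_force: 0.0
t 2.28 pos [ 500.9 -140.4   56.2] rot [3.14e+00 1.00e-03 1.61e+00] | shift [ 0.     -0.0039  0.0242] turn 0.006
```

```bash
python3 -m jog '[[[-1,0,-0.003,0.006,0],[-1,0,-0.003,0.012,0],[-1,0,-0.003,0.016,0],[-1,0,-0.003,0.018,0],[-1,0,-0.003,0.018,0]]]' 
python3 -m jog '[[[-1,0,0,0.002,0],[-1,0,0,0.004,0],[-1,0,0,0.005,0],[-1,0,0,0.005,0],[-1,0,0,0.005,0]]]' 
python3 plan.py 497 -140.5 32 1.604
```

```text
time: 2.7
tool_pos: [0.4973, -0.1405, 0.0369]
tool_rot: [3.141, 0.0, 1.61]
contact_force: [0.2, -0.0, -0.2]
opening: 0.0003
grip_force: 0.0
time: 3.12
tool_pos: [0.4973, -0.1406, 0.0318]
tool_rot: [3.141, 0.0, 1.61]
contact_force: [1.5, -0.2, 2.3]
opening: 0.0009
grip_force: 1.1
t 3.12 pos [ 497.3 -140.6   31.8] rot [3.141 0.    1.61 ] | shift [ 0.0001 -0.0003 -0.0002] turn 0.006
```

```bash
python3 -m jog '[[[-1,0,0,0.0005,0],[-1,0,0,0.0005,0],[-1,0,0,0.0005,0],[-1,0,0,0.0005,0]]]' | grep contact
python3 - <<'E'
from cell import robot
import cv2,numpy as np
b=robot.read_camera('side')[220:340,260:420,::-1]
cv2.imwrite('pics/c3.png',cv2.convertScaleAbs(cv2.resize(b,(400,400),interpolation=2),alpha=1.5,beta=10))
E
```

```text
contact_force: [-0.1, -1.5, 1.8]
```

View pics/c3.png

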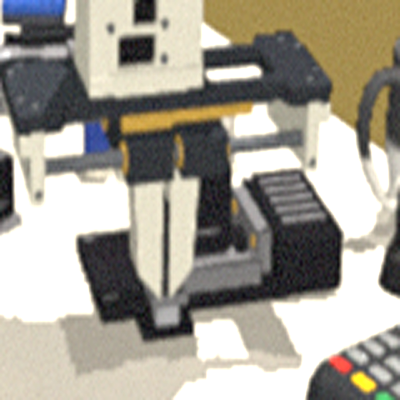

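The pack has come forward: its right edge moved from crop x=242 to about 228, and there is now a gap to the stop block. I'll lift, turn and go above the pack.

```bash
python3 -m jog '[[[-1,0,0,-0.02,0],[-1,0,0,-0.06,0],[-0.5,0,0,-0.09,0],[0,0,0,-0.1,-0.125],[1,0,0,-0.1,-0.25]]]' >/dev/null
python3 -m jog '[[[1,0.01,0.005,0,-0.125],[1,0.02,0.01,0,-0.25],[1,0.03,0.015,0,-0.375],[1,0.04,0.02,0,-0.5],[1,0.045,0.022,0,-0.625]]]' >/dev/null
python3 -m jog '[[[1,0,0,0,-0.125],[1,0,0,0,-0.25],[1,0,0,0,-0.375],[1,0,0,0,-0.5],[1,0,0,0,-0.625]]]'
python3 plan.py 522 -85 80 3.174
python3 - <<'E'
from cell import robot
import cv2,numpy as np
a=robot.read_camera('top')[180:300,330:450,::-1];b=robot.read_camera('side')[220:340,260:420,::-1]
cv2.imwrite('pics/c4.png',cv2.convertScaleAbs(np.hstack([cv2.resize(a,(400,400),interpolation=2),cv2.resize(b,(400,400),interpolation=2)]),alpha=1.5,beta=10))
E
```

```text
time: 4.75
tool_pos: [0.5046, -0.0907, 0.1307]
tool_rot: [3.141, -0.002, 3.116]
contact_force: [-0.7, -0.3, 0.3]
opening: 0.0825
grip_force: 0.0
t 4.75 pos [504.6 -90.7 130.7] rot [ 3.141e+00 -2.000e-03  3.116e+00] | shift [-0.0173  0.0062  0.0507] turn -0.058
```

View pics/c4.png

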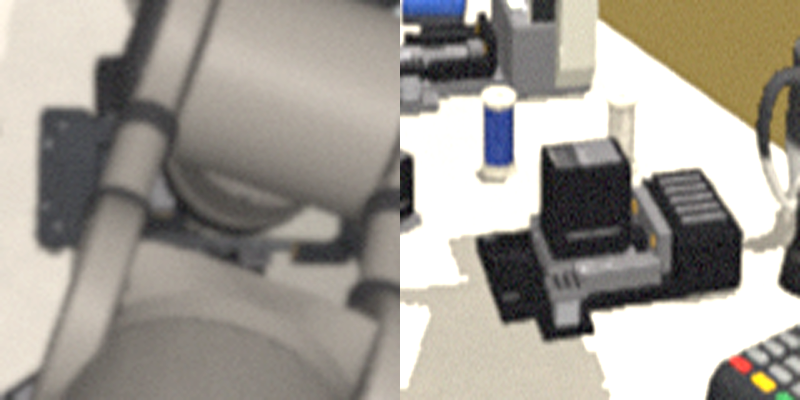

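The tab is back up, and the pack sits about 10 mm forward, level in its rails. Now I'll descend and grip.

```bash
python3 -m jog '[[[1,-0.009,0.003,0.01,-0.03],[1,-0.017,0.006,0.02,-0.058],[1,-0.017,0.006,0.035,-0.058],[1,-0.017,0.006,0.04,-0.058],[1,-0.017,0.006,0.04,-0.058]]]' 
python3 plan.py 522 -85 44 3.174
```

```text
time: 5.27
tool_pos: [0.5213, -0.085, 0.0893]
tool_rot: [3.14, -0.004, -3.117]
contact_force: [0.4, -0.3, -0.4]
opening: 0.0922
grip_force: 0.0
t 5.27 pos [521.3 -85.   89.3] rot [ 3.14  -0.004 -3.117] | shift [-0.0007  0.      0.0453] turn -0.008
```

```bash
python3 -m jog '[[[1,0,0,0.02,-0.008],[1,0,0,0.035,-0.008],[1,0,0,0.045,-0.008],[1,0,0,0.045,-0.008],[1,0,0,0.045,-0.008]]]' 
python3 -m jog '[[[0,0,0,0,0],[-0.3,0,0,0,0],[-0.3,0,0,0,0],[-0.3,0,0,0,0],[-0.3,0,0,0,0]]]' 10
python3 -m jog '[[[-0.3,0,0,0,0],[-0.3,0,0,0,0],[-0.3,0,0,0,0]]]' 10
```

```text
time: 5.68
tool_pos: [0.5224, -0.0856, 0.0463]
tool_rot: [3.141, -0.001, -3.108]
contact_force: [0.9, -0.0, -0.7]
opening: 0.0918
grip_force: 0.0
time: 6.1
tool_pos: [0.5227, -0.0856, 0.0466]
tool_rot: [-3.141, 0.001, -3.107]
contact_force: [1.0, 0.4, -0.0]
opening: 0.0628
grip_force: 0.0
time: 6.35
tool_pos: [0.5225, -0.0856, 0.0463]
tool_rot: [3.142, 0.0, -3.107]
contact_force: [0.9, 0.1, 0.7]
opening: 0.0428
grip_force: 0.0
```

```bash
python3 -m jog '[[[-0.5,0,0,0,0],[-0.5,0,0,0,0],[-0.5,0,0,0,0],[-0.5,0,0,0,0]]]' 25
```

```text
time: 6.68
tool_pos: [0.5224, -0.0855, 0.0462]
tool_rot: [3.141, -0.0, -3.107]
contact_force: [-0.1, 0.2, 1.1]
opening: 0.0405
grip_force: 25.0
```

```bash
python3 -m jog '[[[-0.5,0.01,0,0,0],[-0.5,0.025,0,0,0],[-0.5,0.04,0,0,0],[-0.5,0.055,0,0,0],[-0.5,0.068,0,0,0]]]'
python3 -m jog '[[[-0.5,0.004,0,0,0],[-0.5,0.004,0,-0.01,0],[-0.5,0.004,0,-0.03,0],[-0.5,0.004,0,-0.06,0],[-0.5,0.004,0,-0.08,0]]]'
python3 plan.py 387 214.5 130 -3.137
```

```text
time: 7.1
tool_pos: [0.4538, -0.0879, 0.0462]
tool_rot: [3.142, 0.0, -3.107]
contact_force: [0.8, 0.5, -1.2]
opening: 0.0401
grip_force: 25.0
time: 7.52
tool_pos: [0.4509, -0.0881, 0.1277]
tool_rot: [3.142, 0.0, -3.107]
contact_force: [1.2, -0.8, -3.6]
opening: 0.0398
grip_force: 25.0
t 7.52 pos [450.9 -88.1 127.7] rot [ 3.142  0.    -3.107] | shift [ 0.0535  0.3046 -0.0023] turn 0.03
```

```bash
python3 -m jog '[[[-0.5,0.007,0.038,0,0.006],[-0.5,0.014,0.076,0,0.012],[-0.5,0.021,0.114,0,0.018],[-0.5,0.028,0.152,0,0.024],[-0.5,0.035,0.19,0,0.03]]]' >/dev/null
python3 -m jog '[[[-0.5,0.007,0.038,0,0],[-0.5,0.014,0.076,0,0],[-0.5,0.016,0.105,0,0],[-0.5,0.017,0.109,0,0],[-0.5,0.017,0.109,0,0]]]' >/dev/null
python3 -m jog '[[[-0.5,0,0,0.015,0],[-0.5,0,0,0.03,0],[-0.5,0,0,0.04,0],[-0.5,0,0,0.05,0],[-0.5,0,0,0.05,0]]]'
python3 plan.py 387 214.5 56 -3.137
python3 - <<'E'
from cell import robot
import cv2,numpy as np
a=robot.read_camera('top')[190:310,190:290,::-1];b=robot.read_camera('side')[180:270,220:350,::-1]
cv2.imwrite('pics/c5.png',cv2.convertScaleAbs(np.hstack([cv2.resize(a,(400,480),interpolation=2),cv2.resize(b,(400,480),interpolation=2)]),alpha=1.5,beta=10))
E
```

```text
time: 8.77
tool_pos: [0.3907, 0.208, 0.0745]
tool_rot: [-3.14, -0.004, -3.139]
contact_force: [0.1, -0.6, -3.5]
opening: 0.0397
grip_force: 25.0
t 8.77 pos [390.7 208.   74.5] rot [-3.14  -0.004 -3.139] | shift [0.0037 0.0065 0.0185] turn -0.002
```

View pics/c5.png

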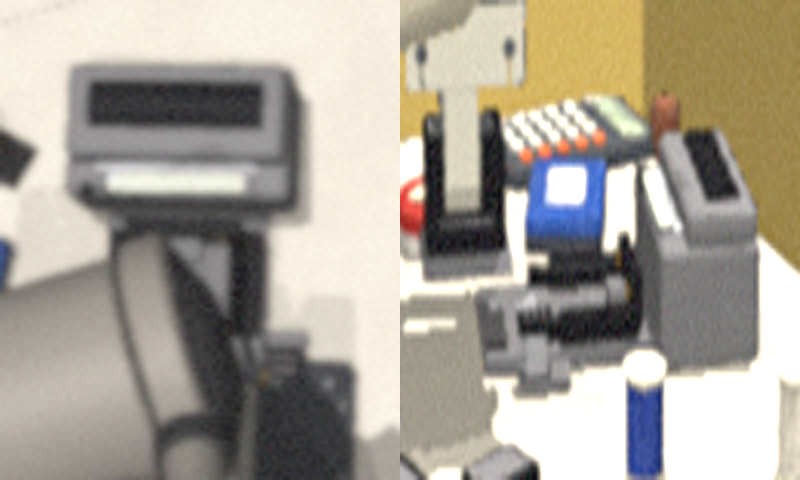

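The top crop shows the gripper over the bay's mouth. In the side crop the pack hangs level, its foot about 28 mm above the floor plate with the nose corner near (508,265). I'll set it on the open end of the floor.

```bash
python3 - <<'E'
from h import *
print(proj('side',[.4207,.1815,.038]), proj('side',[.4010,.1735,.010]), "floor corner crop:",[(lambda p:((p[0]-220)/130*400+400,(p[1]-180)/90*480))(proj('side',[.4010,y,.010])) for y in(.1735,)])
E
python3 -m jog '[[[-0.5,0.002,0.003,0.004,0],[-0.5,0.004,0.006,0.01,0],[-0.5,0.004,0.006,0.015,0],[-0.5,0.004,0.006,0.019,0],[-0.5,0.004,0.006,0.019,0]]]'
python3 plan.py 387 214 46.5 -3.137
```

```text
[254.47700855 233.17373345] [245.71540513 247.7145468 ] floor corner crop: [(np.float64(479.1243234662662), np.float64(361.1442495962039))]
time: 9.28
tool_pos: [0.387, 0.2155, 0.0564]
tool_rot: [-3.141, -0.001, -3.137]
contact_force: [0.2, 0.1, -3.9]
opening: 0.04
grip_force: 25.0
t 9.28 pos [387.  215.5  56.4] rot [-3.141e+00 -1.000e-03 -3.137e+00] | shift [-0.     -0.0015  0.0099] turn 0.0
```

```bash
python3 -m jog '[[[-0.5,0,-0.001,0.003,0],[-0.5,0,-0.001,0.006,0],[-0.5,0,-0.001,0.008,0],[-0.5,0,-0.001,0.009,0],[-0.5,0,-0.001,0.009,0]]]'
python3 -m jog '[[[-0.5,0,0,0.0005,0],[-0.5,0,0,0.001,0],[-0.5,0,0,0.001,0]]]'
```

```text
time: 9.7
tool_pos: [0.3874, 0.2145, 0.048]
tool_rot: [-3.142, -0.0, -3.137]
contact_force: [-0.0, -0.4, -1.7]
opening: 0.0401
grip_force: 25.0
time: 9.95
tool_pos: [0.3876, 0.2146, 0.0473]
tool_rot: [3.141, 0.0, -3.137]
contact_force: [0.4, -0.3, -2.8]
opening: 0.0398
grip_force: 25.0
```

```bash
python3 -m jog '[[[-0.5,0,0,0.0005,0],[-0.5,0,0,0.001,0],[-0.5,0,0,0.001,0]]]'|grep -E 'pos|cont'
python3 -m jog '[[[-0.5,0,0,0.0003,0],[-0.5,0,0,0.0005,0],[-0.5,0,0,0.0005,0]]]'|grep -E 'pos|cont'
```

```text
tool_pos: [0.3876, 0.2146, 0.0462]
contact_force: [-0.1, -0.3, -2.9]
tool_pos: [0.3875, 0.2146, 0.0461]
contact_force: [-1.6, -1.2, 4.9]
```

```bash
python3 -m jog '[[[-0.5,-0.004,0,-0.0004,0],[-0.5,-0.01,0,-0.0004,0],[-0.5,-0.016,0,-0.0004,0],[-0.5,-0.02,0,-0.0004,0],[-0.5,-0.02,0,-0.0004,0]]]'|grep -E 'pos|cont|rot'
python3 -m jog '[[[-0.5,-0.003,0,0,0],[-0.5,-0.006,0,0,0],[-0.5,-0.009,0,0,0],[-0.5,-0.012,0,0,0],[-0.5,-0.012,0,0,0]]]'|grep -E 'pos|cont|rot'
```

```text
tool_pos: [0.4092, 0.2148, 0.0462]
tool_rot: [3.141, 0.002, -3.138]
contact_force: [0.8, 0.6, 1.0]
tool_pos: [0.4205, 0.2148, 0.0462]
tool_rot: [3.141, 0.001, -3.137]
contact_force: [1.2, -1.0, 2.9]
```

```bash
for i in 1; do python3 -m jog '[[[-0.5,-0.002,0,0,0],[-0.5,-0.004,0,0,0],[-0.5,-0.006,0,0,0],[-0.5,-0.006,0,0,0]]]'|grep -E 'pos|cont|rot'; done
python3 -m jog '[[[-0.5,-0.002,0,0,0],[-0.5,-0.004,0,0,0],[-0.5,-0.006,0,0,0],[-0.5,-0.006,0,0,0]]]'|grep -E 'pos|cont|rot'
```

```text
tool_pos: [0.4233, 0.2147, 0.0463]
tool_rot: [-3.141, -0.005, -3.138]
contact_force: [-10.1, 0.2, 12.5]
tool_pos: [0.431, 0.2156, 0.0462]
tool_rot: [3.14, -0.001, -3.138]
contact_force: [-4.1, 4.6, 5.1]
```

```bash
python3 -m jog '[[[-0.5,0,0.001,-0.0003,0],[-0.5,0,0.0015,-0.0003,0],[-0.5,0,0.0015,-0.0003,0]]]'|grep -E 'pos|cont|rot'
python3 -m jog '[[[-0.5,-0.002,0,0,0],[-0.5,-0.004,0,0,0],[-0.5,-0.006,0,0,0],[-0.5,-0.006,0,0,0]]]'|grep -E 'pos|cont|rot'
```

```text
tool_pos: [0.4317, 0.2163, 0.0463]
tool_rot: [3.142, 0.0, -3.137]
contact_force: [-0.3, 0.4, -1.6]
tool_pos: [0.4383, 0.2162, 0.0464]
tool_rot: [3.141, 0.001, -3.138]
contact_force: [-0.1, -0.3, -0.7]
```

```bash
python3 -m jog '[[[-0.5,-0.003,0,0,0],[-0.5,-0.006,0,0,0],[-0.5,-0.009,0,0,0],[-0.5,-0.012,0,0,0],[-0.5,-0.012,0,0,0]]]'|grep -E 'pos|cont|rot'
python3 -m jog '[[[-0.5,-0.002,0,0,0],[-0.5,-0.004,0,0,0],[-0.5,-0.006,0,0,0],[-0.5,-0.006,0,0,0]]]'|grep -E 'pos|cont|rot'
python3 -m jog '[[[-0.5,-0.001,0,0,0],[-0.5,-0.002,0,0,0],[-0.5,-0.003,0,0,0],[-0.5,-0.003,0,0,0]]]'|grep -E 'pos|cont|rot'
```

```text
tool_pos: [0.4505, 0.2164, 0.0465]
tool_rot: [3.141, 0.001, -3.138]
contact_force: [0.3, -0.4, -1.6]
tool_pos: [0.4561, 0.2164, 0.0465]
tool_rot: [3.141, 0.001, -3.137]
contact_force: [1.0, -0.5, -1.7]
tool_pos: [0.4588, 0.2164, 0.0465]
tool_rot: [3.141, 0.0, -3.137]
contact_force: [0.6, -0.3, -1.1]
```

```bash
J(){ :; }; python3 -m jog '[[[-0.5,-0.001,0,0,0],[-0.5,-0.002,0,0,0],[-0.5,-0.003,0,0,0],[-0.5,-0.003,0,0,0]]]'|grep -E 'pos|cont'
python3 -m jog '[[[-0.5,-0.001,0,0,0],[-0.5,-0.002,0,0,0],[-0.5,-0.003,0,0,0],[-0.5,-0.003,0,0,0]]]'|grep -E 'pos|cont'
python3 -m jog '[[[-0.5,-0.001,0,0,0],[-0.5,-0.002,0,0,0],[-0.5,-0.002,0,0,0]]]'|grep -E 'pos|cont'
```

```text
tool_pos: [0.4612, 0.2163, 0.0463]
contact_force: [-1.8, 1.3, -1.8]
tool_pos: [0.4642, 0.2163, 0.0463]
contact_force: [-3.4, -0.1, -1.5]
tool_pos: [0.4664, 0.2163, 0.0463]
contact_force: [-4.8, -0.1, -1.6]
```

```bash
python3 -m jog '[[[-0.5,-0.001,0,0,0],[-0.5,-0.002,0,0,0],[-0.5,-0.002,0,0,0]]]' 40|grep -E 'pos|cont'
python3 -m jog '[[[-0.5,-0.001,0,0,0],[-0.5,-0.0015,0,0,0],[-0.5,-0.0015,0,0,0]]]'|grep -E 'pos|cont'
python3 -m jog '[[[-0.5,-0.0005,0,0,0],[-0.5,-0.001,0,0,0],[-0.5,-0.001,0,0,0]]]'|grep -E 'pos|cont|rot'
```

```text
tool_pos: [0.4682, 0.2163, 0.0463]
contact_force: [-5.7, 1.1, -1.2]
tool_pos: [0.4694, 0.2163, 0.0463]
contact_force: [-6.2, 0.4, 0.1]
tool_pos: [0.4703, 0.2163, 0.0463]
tool_rot: [-3.141, -0.002, -3.137]
contact_force: [-6.5, -0.3, 0.9]
```

```bash
python3 -m jog '[[[-0.5,-0.0005,0,0,0],[-0.5,-0.001,0,0,0],[-0.5,-0.001,0,0,0]]]'|grep -E 'pos|cont'
python3 -m jog '[[[-0.5,-0.0005,0,0,0],[-0.5,-0.001,0,0,0],[-0.5,-0.001,0,0,0]]]'|grep -E 'pos|cont'
```

```text
tool_pos: [0.4712, 0.2163, 0.0463]
contact_force: [-6.1, 0.5, 0.4]
tool_pos: [0.472, 0.2163, 0.0463]
contact_force: [-7.2, 0.9, 0.4]
```

```bash
python3 -m jog '[[[-0.5,-0.0005,0,0,0],[-0.5,-0.001,0,0,0],[-0.5,-0.001,0,0,0]]]'|grep -E 'pos|cont'
python3 -m jog '[[[-0.5,-0.0003,0,0,0],[-0.5,-0.0005,0,0,0],[-0.5,-0.0005,0,0,0]]]'|grep -E 'pos|cont'
```

```text
tool_pos: [0.4727, 0.2163, 0.0463]
contact_force: [-8.6, -0.6, 1.7]
tool_pos: [0.4727, 0.2164, 0.0463]
contact_force: [-10.4, 0.1, 3.9]
```

```bash
python3 -m jog '[[[-0.5,-0.0003,0,0,0],[-0.5,-0.0006,0,0,0],[-0.5,-0.0006,0,0,0]]]'|grep -E 'pos|cont'
python3 -m jog '[[[-0.5,-0.0003,0,0,0],[-0.5,-0.0005,0,0,0],[-0.5,-0.0005,0,0,0]]]'|grep -E 'pos|cont'
```

```text
tool_pos: [0.4728, 0.2164, 0.0464]
contact_force: [-11.9, 0.3, 7.0]
tool_pos: [0.4729, 0.2164, 0.0464]
contact_force: [-12.8, 1.0, 7.8]
```

It's firm against the stop at 13 N. I'll ease back while still gripping to feel whether the catch holds it.

```bash
python3 -m jog '[[[-0.5,0.001,0,0,0],[-0.5,0.002,0,0,0],[-0.5,0.003,0,0,0],[-0.5,0.003,0,0,0]]]'|grep -E 'pos|cont'
python3 -m jog '[[[-0.5,0.0007,0,0,0],[-0.5,0.0015,0,0,0],[-0.5,0.0015,0,0,0]]]'|grep -E 'pos|cont'
python3 -m jog '[[[-0.5,0.0007,0,0,0],[-0.5,0.001,0,0,0],[-0.5,0.001,0,0,0]]]'|grep -E 'pos|cont'
```

```text
tool_pos: [0.4719, 0.2164, 0.0463]
contact_force: [-6.5, -0.7, -0.4]
tool_pos: [0.4707, 0.2163, 0.0462]
contact_force: [-5.7, -0.3, -1.0]
tool_pos: [0.4702, 0.2163, 0.0463]
contact_force: [-3.3, -0.0, -3.7]
```

```bash
python3 -m jog '[[[-0.5,0.0007,0,0,0],[-0.5,0.0015,0,0,0],[-0.5,0.0015,0,0,0]]]'|grep -E 'pos|cont'
```

```text
tool_pos: [0.4698, 0.2164, 0.0466]
contact_force: [0.6, -0.8, -5.7]
```

The catch holds: the pull reversed with no further motion. Releasing.

```bash
python3 -m jog '[[[-0.5,-0.0007,0,0,0],[-0.5,-0.0007,0,0.0003,0],[-0.5,-0.0007,0,0.0003,0]]]'|grep -E 'pos|cont'
python3 -m jog '[[[-0.3,0,0,0,0],[0,0,0,0,0],[0.5,0,0,0,0],[1,0,0,0,0],[1,0,0,0,0]]]'
python3 -m jog '[[[1,0,0,0,0],[1,0,0,-0.01,0],[1,0,0,-0.04,0],[1,0,0,-0.08,0],[1,0,0,-0.11,0]]]'
python3 -m jog '[[[1,0.03,-0.02,-0.01,0],[1,0.06,-0.05,-0.02,0],[1,0.06,-0.09,-0.03,0],[1,0.06,-0.13,-0.03,0],[1,0.06,-0.16,-0.03,0]]]'
python3 -m jog '[[[1,0,0,0,0],[1,0,0,0,0],[1,0,0,0,0]]]'|grep cont
python3 - <<'E'
from cell import robot
import cv2,numpy as np
a=robot.read_camera('top')[190:310,190:290,::-1];b=robot.read_camera('side')[180:270,220:350,::-1]
cv2.imwrite('pics/c6.png',cv2.convertScaleAbs(np.hstack([cv2.resize(a,(400,480),interpolation=2),cv2.resize(b,(400,480),interpolation=2)]),alpha=1.5,beta=10))
E
```

```text
tool_pos: [0.4699, 0.2164, 0.0465]
contact_force: [0.4, -0.5, -1.7]
time: 18.53
tool_pos: [0.4696, 0.2166, 0.0464]
tool_rot: [3.141, 0.001, -3.137]
contact_force: [0.1, -0.7, -0.5]
opening: 0.0613
grip_force: 0.0
time: 18.95
tool_pos: [0.4696, 0.2165, 0.1591]
tool_rot: [3.141, 0.001, -3.137]
contact_force: [0.1, -0.1, 0.3]
opening: 0.0908
grip_force: 0.0
time: 19.37
tool_pos: [0.4097, 0.0542, 0.1878]
tool_rot: [-3.141, 0.003, -3.137]
contact_force: [1.0, 1.0, -0.8]
opening: 0.092
grip_force: 0.0
contact_force: [0.3, 0.3, 0.4]
```

View pics/c6.png

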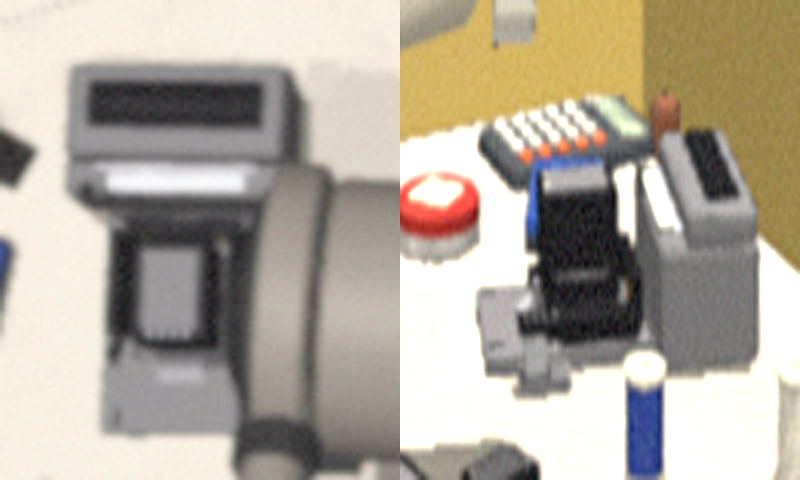

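The pack sits level in the printer's bay at top crop (170,290), with the catch plate visible behind it at (180,372). The gripper is clear and the bystanders in view haven't moved. Handing in.

```bash
python3 -c "
from cell import robot
print(robot.hand_in())"
```

```text
the job is handed in; nothing more can be done
None
```

I released the pack from the charger and slid it into the printer's bay until it met the stop. When I pulled it back the catch held it, so I let go and handed the job in at about 20 s; the hand-in gave no verdict.

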